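Index the specimen carousel and load the gear

TASK

First index the round specimen table by its upright posts until its one empty nest stands at the red pointer and the table has clicked home there. Then lay the gear flat inside that nest, setting it down gently rather than dropping it, and leave the table clicked home and the grease tin where it stands.

Things in the scene. Friction and masses are not known exactly. Their poses are not given: they have to be found in the camera images.
- carousel: Fixed indexing carousel: grey round plinth carrying a blue round table of 254 mm diameter, its top 44 mm above the bench. Origin on the table's vertical axis at bench height; z up; its -x axis points to the red pointer, a block 14 x 18 mm, 38 mm high, 139 to 153 mm from the axis. The hub cap is 26 mm wide, 3 mm high.
- table (a joint): Table angle, rad, counter-clockwise from above positive; 0 (or a whole turn) = empty nest at the pointer. Turns either way; spring detent every 1.047 rad: about 0.22 N m to leave a station (2 N at a post), fading to none half-way, then it pulls into the next one. Let go, it snaps to the nearest station. Starts 0.85 to 2.3, from where it snaps to one or two stations.
- post (a point): A point on the axis of one of the six turning posts, 15 mm below its top, 69 mm above the bench. Posts: plain upright round black rods, 12 mm thick, top 84 mm above the bench, on a circle of 112 mm radius, every 60 degrees, each half-way (30 degrees) between two nests. This one is 30 degrees counter-clockwise of the empty nest.
- empty_nest (a point): Centre of the floor (table top) of the empty nest, a black disc. Six nests, 60 degrees apart on an 80 mm radius; five hold fixed pale discs and a ring, up to 15 mm high. Nest: 66 mm wide inside, two curved fences 4.7 mm high towards its neighbours; open (80 degrees wide) towards axis and rim, so fingers closing along the table's radius have room.
- loading_point (a point): Point fixed to the plinth at the red pointer, 80 mm from the axis at table-top height, 44 mm above the bench: where the centre of the empty nest's floor must come.
- gear_centre (a point): Centre of the loose steel spur gear, 60 mm diameter, 14 mm thick, 0.2 kg, lying flat on the bench left of the carousel; this point is half-way up. Grasp it across the teeth, in any direction.
- tin_centre (a point): Centre of a loose grease tin (green with a silver lid), 64 mm diameter, 31 mm high, standing on the green mat right of the carousel: not to be disturbed; this point is half-way up.
- gear: The same gear; origin at the centre of its underside, z up through its thickness.
There are look-alikes about, which are no part of the job. What is shaped like the gear but blue or pink is not meant.

How it is judged:
By the outcome, as a careful person would: the job done as asked, in the order asked, and still so for the second after the job is handed in, with the robot touching nothing.
It also fails if it takes over 61 s, if anything falls off the work surface, if the arm or the gripper's body presses on something with over 40 N, if the wrist force passes 120 N, or if a joint passes its speed limit or range.

ROBOT

A 6-joint arm with a two-finger parallel gripper is mounted at the origin on a cart in front of the work surface, level with it; the furniture and walls round the work are solid. World frame = base frame: x ahead of the robot, y to its left, z up, the work surface at z = 0. Lengths are in m, angles in rad, forces in N, time in s.
With the tool pointing down it reaches from about 0.25 to 0.8 m from the base axis. Payload 8.5 kg.
Tool frame: the origin (TCP) lies on the front face of the gripper's body, between the roots of the fingers; the fingertips stand 73 mm ahead of it and the grasp point (between the pads) lies 54 mm ahead of it; z points along the fingers, y is the line along which they close (so a half turn about z gives the same grasp; the last joint's range is limited). The gripper opens to 85 mm and grips with 20 to 120 N. Pads are 22 mm wide; open, the fingers measure 114 mm over their backs; the gripper's body (76 mm by 85 mm) begins 54 mm behind the grasp point. The pads swing forward as they close: fully open they stand 13 mm farther back than shut.
Start: joints at [-1.135, 0.238, -0.013, 1.319, 0, 1.571], TCP at [0.222, -0.476, 0.304] pointing down, gripper open.
Joint ranges: [-2.66, 2.66], [-1.03, 1.9], [-1.14, 1.46], [-1.82, 2.27], [-1.45, 1.34], [-3.14, 3.14]. Speed limits (rad/s): [2.22, 2.22, 2.79, 3.14, 3.14, 3.14].

INTERFACE

Orientations are given as a unit quaternion [w, x, y, z].
In Python, from plant import * gives the robot as it stands. The module is installed in compiled form; this text tells all that it offers.
- The arm moves only by the shell command python3 -m jog 'ROWS' [FORCE]. ROWS is text: rows parted by semicolons, each of 7 numbers parted by spaces: the turn, a rotation vector about the tool's x, y, z in degrees, then the shift along the tool's x, y, z in mm, then the gripper command: -1 is fully open, 1 is shut, values between are in proportion. In form: rx ry rz x y z grip; .... A call has 1 to 20 rows; each row is the pose to reach, as a shift and turn from the pose commanded when the call began, along the tool's axes at that moment; what a row does not reach only later rows make up. A row lasts 1/10 s, in which the tool goes at most 50 mm and 8.59 degrees, less where a joint would pass 70% of its speed; a pose out of reach is approached as far as the arm can. A call with a gripper value outside its range is refused whole. The fingers move at their own pace and stop on an object; FORCE is the grip in N (left out, the last holds). Time passes only in rows, so rows that repeat a pose let the fingers close. It gives the time, the measured TCP pose, the force, the opening and the grip force at its end, in the units of the state.
- sense(): the state, without advancing time (a new reading comes with each control period).
- get_image(name): name is "scene" or "top" or "wrist"; returns (picture, depth): 480x640x3 uint8, red, green, blue; 480x640 float32, m along the optical axis (not along the pixel's ray), 0 where there is no reading.
- camera_info(name): a dict with "K" (3x3 intrinsics, pixels), "k1" (the pictures are not rectified: a ray, as slopes to the right and down, at radius r is drawn at 1 + k1 r^2 times it, then the intrinsics apply), "R" (3x3) and "t" (3): a world point X has camera coordinates R X + t. Camera axes: x right, y down, z forward; pixel columns grow to the right and rows downward; lengths in m; the calibration is good to about 2 mm. A picture is of the moment at which its call begins: read the wrist's pose just before it. camera_info takes no time and is no camera call; for the wrist camera it gives the pose at the moment of the call.
- close_job(): hands the job in; it is judged then, once.
Trained networks look in the newest picture that a camera, given by its name, has taken for a name from the list of things; names that differ only in an ending like _2 or _b are one class to them, and where a whole thing is asked for, a point or a joint stands for the part that bears it (a point fixed in the world has none). Each returns a list of dicts, best first, with "p" (0 to 1); they miss things now and then, are a little off and sometimes report something else, mostly with a low value. They report only what shows in the picture. A call takes as long as a camera call. They do not tell look-alikes from the thing itself.
- outline_of(thing, camera): "pixels" (480x640 bool, what is visible of it) and "location" ([column, row] in pixels, amid what is visible of it).
The state is a dict: "time": time; "qpos": joint angles; "dq": joint speeds; "effort": joint torques, N m; "tcp_pos": TCP position; "tool_rot": TCP orientation; "wrist_force": force on the tool from outside, world axes, zero at the start; "wrist_torque": the same for the moment, N m; "width": finger opening in m; "gripper_force": force on a finger pad.
Only numpy, scipy, OpenCV 4.12 (cv2) and the standard library are available. Lean on these libraries where they do the work, as an engineer would, in place of code of your own. Each camera call takes 0.05 s, during which the arm holds its last target. There are 200 camera calls.

## Working session

There is one attempt and no reset: what is moved stays moved. The work goes in short steps, Python scripts to look and compute and a shell command to move; the robot and the scene stay as the last step left them, time stands still between calls to the robot, and variables do not carry over. Pictures are saved under pics/ and viewed, at most 10 in all, crops included, and the job is handed in when it is done.

```bash
mkdir -p pics; cat > h.py <<'E'
from plant import *
import numpy as np, cv2
def ray(ci,uv):
    K=np.array(ci["K"]);d=np.array([ci["k1"],0,0,0,0.])
    # iterate inverse distortion
    p=np.array([(uv[0]-K[0,2])/K[0,0],(uv[1]-K[1,2])/K[1,1]]);q=p.copy()
    for _ in range(20): q=p/(1+ci["k1"]*(q@q))
    return np.array([q[0],q[1],1.])
def on_plane(ci,uv,z):
    R=np.array(ci["R"]);t=np.array(ci["t"]);o=-R.T@t;d=R.T@ray(ci,uv)
    return o+d*(z-o[2])/d[2]
def proj(ci,X):
    K=np.array(ci["K"]);c=np.array(ci["R"])@np.array(X)+np.array(ci["t"]);s=c[:2]/c[2];s=s*(1+ci["k1"]*(s@s))
    return np.array([K[0,0]*s[0]+K[0,2],K[1,1]*s[1]+K[1,2]])
E
python3 - <<'E'
from h import *
s=sense();print(s['time'],s['tcp_pos'],s['tool_rot'],s['width'])
for n in ["scene","top"]:
    im,d=get_image(n);cv2.imwrite(f"pics/{n}0.png",im[:,:,::-1]);np.save(f"{n}_d.npy",d)
    ci=camera_info(n);print(n,-np.array(ci["R"]).T@np.array(ci["t"]))
    for th in ["carousel","post","empty_nest","gear","tin_centre","table"]:
        for o in outline_of(th,n)[:5]:
            print(th,round(o["p"],2),o["location"],o["pixels"].sum())
E
```

```text
0.0 [ 0.22148562 -0.47564796  0.30327569] [-7.11799996e-04  9.76353782e-01  2.16177612e-01 -1.57459979e-04] 0.0857083031548426
scene [-0.18057359  0.73717592  1.1114057 ]
carousel 0.56 [321.4, 232.1] 5293
post 0.62 [317.5, 228.3] 5031
empty_nest 0.89 [323.7, 230.4] 5088
gear 0.82 [230.6, 285.9] 329
gear 0.68 [220.5, 330.8] 418
tin_centre 0.91 [420.5, 202.5] 409
table 0.65 [326.3, 231.4] 5123
table 0.64 [419.0, 200.9] 416
top [ 0.41050133 -0.00381499  1.23654105]
carousel 0.7 [333.1, 217.9] 6876
post 0.72 [331.8, 215.6] 6842
empty_nest 0.87 [333.6, 219.4] 6772
empty_nest 0.53 [333.1, 215.4] 6799
gear 0.74 [227.2, 268.0] 317
gear 0.66 [188.5, 236.4] 353
gear 0.57 [233.3, 206.3] 311
tin_centre 0.5 [332.4, 217.3] 6871
table 0.56 [332.1, 216.0] 6712
```

```bash
python3 - <<'E'
import cv2
a=cv2.imread("pics/top0.png")[130:330,160:460]
cv2.imwrite("pics/topc.png",cv2.resize(a,(800,533),interpolation=cv2.INTER_CUBIC))
E
```

```text
(no output)
```

View pics/topc.png

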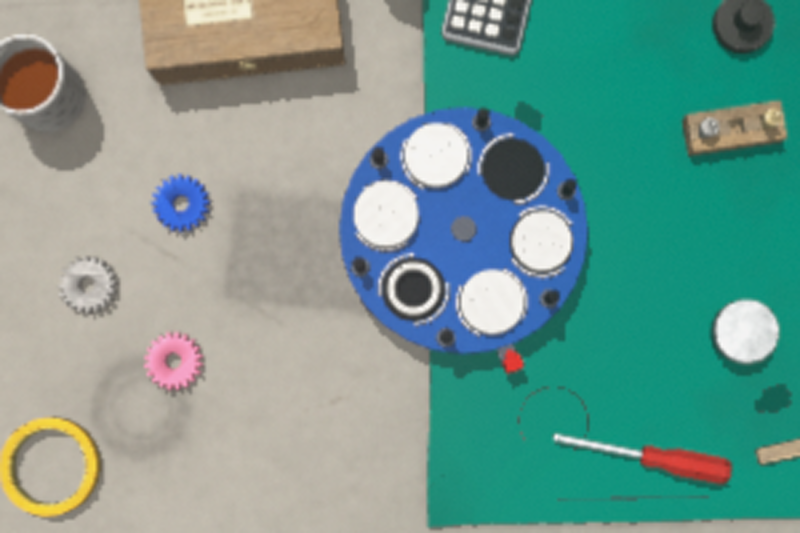

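View pics/scene0.png

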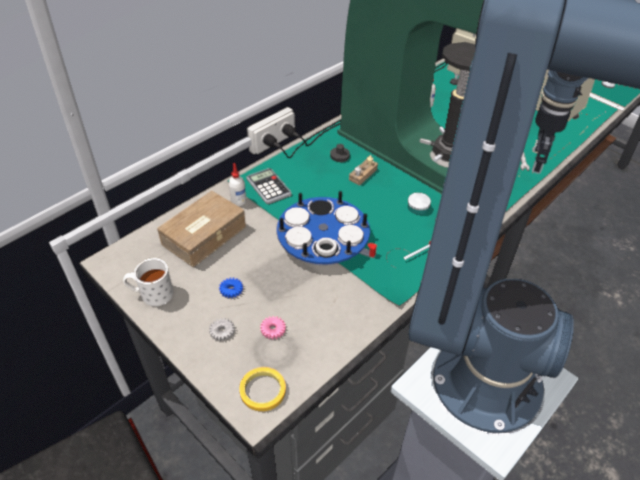

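The steel grey gear, at crop (88,285) and top pixel (193,237), is the one meant. The blue one at (182,204) and the pink one at (174,361) in the crop are the look-alikes. The empty black nest is at top pixel (353,193), the red pointer at (352,265) and the tin at (440,254). Next I'll turn these into positions.

```bash
python3 - <<'E'
from h import *
ci=camera_info("top");im=cv2.imread("pics/top0.png");hsv=cv2.cvtColor(im,cv2.COLOR_BGR2HSV)
m=cv2.inRange(hsv,(100,120,60),(125,255,255));m[:, :275]=0
n,l,st,c=cv2.connectedComponentsWithStats(m);k=1+st[1:,4].argmax()
pts=np.argwhere(l==k)[:,::-1].astype(np.int32);hull=cv2.convexHull(pts)
e=cv2.fitEllipse(hull);print("table ell",e)
C=on_plane(ci,e[0],.044);print("axis",C)
m=cv2.inRange(hsv,(0,150,120),(8,255,255))[255:275,340:362];p=np.argwhere(m).mean(0)[::-1]+[340,255]
P=on_plane(ci,p,.036);print("pointer",p,P,np.linalg.norm((P-C)[:2]))
N=on_plane(ci,(160+514/2.667,130+168/2.667),.044)
a=lambda X:np.degrees(np.arctan2(X[1]-C[1],X[0]-C[0]))
print("nest",N,np.linalg.norm((N-C)[:2]),a(N),"ptr ang",a(P),"table",np.radians((a(N)-a(P))%360))
for i,q in enumerate([(484,118),(568,188),(551,297),(447,337),(361,266),(379,157)]):
    X=on_plane(ci,(160+q[0]/2.667,130+q[1]/2.667),.082);print("post",X,np.linalg.norm((X-C)[:2]),a(X))
for o in outline_of("gear","top")[:3]: print("gear",o["location"],on_plane(ci,o["location"],.012))
print("tin",on_plane(ci,(439.7,253.7),.031), "gear steel by eye",on_plane(ci,(160+88/2.667,130+285/2.667),.012))
E
```

```text
table ell ((333.54498291015625, 216.1081085205078), (91.91816711425781, 92.33446502685547), 124.61583709716797)
axis [ 0.57549697 -0.05733477  0.044     ]
pointer [351.85 265.25] [ 0.44205805 -0.1053377   0.036     ] 0.14181052885658676
nest [ 0.63851989 -0.11054445  0.044     ] 0.08248126228171537 -40.17410069657964 ptr ang -160.21446121917953 table 2.095099526400389
post [ 0.68186546 -0.07823941  0.082     ] 0.10840322777710971 -11.118655844406234
post [ 0.61071227 -0.16019412  0.082     ] 0.10872057067549534 -71.1006644665941
post [ 0.50280032 -0.14113357  0.082     ] 0.11093710658584377 -130.9421048971399
post [ 0.46465853 -0.03865343  0.082     ] 0.11240174285467645 170.43295692484702
post [0.53527186 0.04488147 0.082     ] 0.10984634358508441 111.48110162474221
post [0.64359802 0.02635599 0.082     ] 0.10789761746869549 50.86397716837266
gear [227.2, 268.0] [0.43875081 0.23634542 0.012     ]
gear [188.5, 236.4] [0.52732811 0.34427021 0.012     ]
gear [233.3, 206.3] [0.61037009 0.22049249 0.012     ]
tin [ 0.47103032 -0.34613069  0.031     ] gear steel by eye [0.52591283 0.33177717 0.012     ]
```

```bash
python3 -m jog '0 0 -40 110 -80 0 0.4;0 0 -80 220 -160 0 0.4;0 0 -120 330 -240 0 0.4;0 0 -145 406 -294 10 0.4;0 0 -145 406 -294 10 0.4;0 0 -145 406 -294 10 0.4;0 0 -145 406 -294 10 0.4;0 0 -145 406 -294 10 0.4;0 0 -145 406 -294 10 0.4;0 0 -145 406 -294 10 0.4;0 0 -145 406 -294 10 0.4;0 0 -145 406 -294 10 0.4;0 0 -145 406 -294 10 0.4;0 0 -145 406 -294 10 0.4;0 0 -145 406 -294 10 0.4;0 0 -145 406 -294 10 0.4;0 0 -145 406 -294 10 0.4;0 0 -145 406 -294 10 0.4;0 0 -145 406 -294 10 0.4;0 0 -145 406 -294 10 0.4'
cat >> h.py <<'E'
from scipy.spatial.transform import Rotation as Ro
def pose():
    s=sense();w,x,y,z=s["tool_rot"];R=Ro.from_quat([x,y,z,w]).as_matrix()
    return s,np.array(s["tcp_pos"]),R
def snap(name):
    s,p,R=pose();ci=camera_info("wrist");im,d=get_image("wrist");cv2.imwrite(f"pics/{name}.png",im[:,:,::-1]);np.save(f"{name}_d.npy",d)
    print("t",s["time"],"tcp",p.round(4),"yang",np.degrees(np.arctan2(R[1,1],R[0,1])).round(2),"tilt",R[2].round(4),"q",np.array(s["qpos"]).round(3),"w",s["width"])
    return ci,im,d,p,R
E
python3 - <<'E'
from h import *
ci,im,d,p,R=snap("w1");print(-np.array(ci["R"]).T@np.array(ci["t"]))
E
```

```text
time: 2.75
tcp_pos: [0.4655, -0.038, 0.2939]
tool_rot: [-0.0, 0.089, 0.996, 0.0]
wrist_force: [-0.4, 0.5, -0.1]
width: 0.025
gripper_force: 0.0
t 2.75 tcp [ 0.4655 -0.038   0.2939] yang 79.8 tilt [ 0.e+00  1.e-04 -1.e+00] q [-0.082  0.143 -0.161  1.267  0.     0.097] w 0.025041565586583884
[ 0.38722425 -0.02366703  0.36376954]
```

View pics/w1.png

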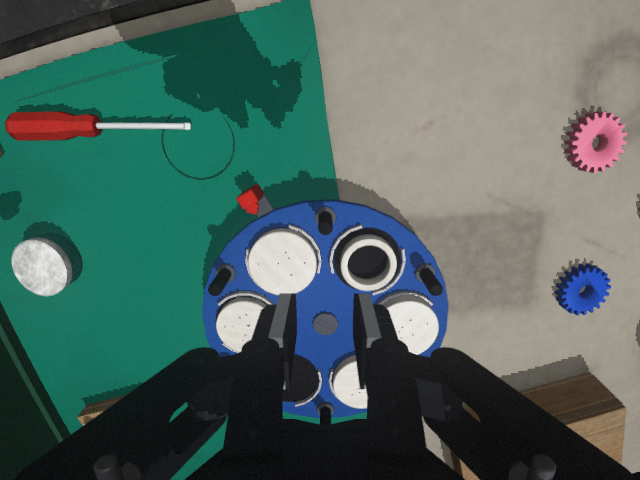

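The wrist view shows the near post at (325,222) on the tool's centre line, the pointer at (250,200) and the hub at (325,322). I'll check the positions with this camera.

```bash
python3 - <<'E'
from h import *
ci=camera_info("wrist");im=cv2.imread("pics/w1.png")
print("hub",on_plane(ci,(325,322),.047),"post top",on_plane(ci,(324.5,213),.084))
for a in (170,110,230):
    X=[.5755+.112*np.cos(np.radians(a)),-.0573+.112*np.sin(np.radians(a))]
    print(a,X,proj(ci,[*X,.084]),proj(ci,[*X,.044]))
hsv=cv2.cvtColor(im,cv2.COLOR_BGR2HSV);m=cv2.inRange(hsv,(105,120,60),(125,255,255));m[:,:195]=0;m[:,455:]=0;m[340:]=0
p=np.argwhere(m)[:,::-1].astype(np.int32);h=cv2.convexHull(p)[:,0];h=h[h[:,1]<300]
W=np.array([on_plane(ci,q.astype(float),.044)[:2] for q in h])
A=np.c_[2*W,np.ones(len(W))];s=np.linalg.lstsq(A,(W**2).sum(1),rcond=None)[0];print("axis",s[:2],np.sqrt(s[2]+s[:2]@s[:2]))
s_,pp,R=pose();print("post170 in tool mm",R.T@(on_plane(ci,(324.5,213),.084)-pp)*1e3,"axis in tool",R.T@(np.array([*s[:2],.044])-pp)*1e3)
E
```

```text
hub [ 0.57531587 -0.05663126  0.047     ] post top [ 0.45478503 -0.03558865  0.084     ]
170 [np.float64(0.46520153166263273), np.float64(-0.037851404101303804)] [324.01953361 225.74993056] [324.03978168 213.89266521]
110 [np.float64(0.5371937439475252), np.float64(0.04794557352802175)] [435.78007039 287.58185966] [423.75290001 269.69891575]
230 [np.float64(0.5035077877151076), np.float64(-0.14309697762932552)] [212.70454313 288.19440426] [224.71607172 270.25120399]
axis [ 0.57525751 -0.05674218] 0.12478837906390301
post170 in tool mm [ 11.03431399   0.43966736 209.9229177 ] axis in tool [-111.28037355    0.87476274  249.92315824]
```

```bash
python3 -m jog '0 0 0 0 1 40 0.4;0 0 0 0 1 80 0.4;0 0 0 0 1 110 0.4;0 0 0 0 1 125 0.4;0 0 0 0 1 135 0.4;0 0 0 0 1 145 0.4;0 0 0 0 1 150 0.4;0 0 0 0 1 155 0.4;0 0 0 0 1 155 0.4;0 0 0 0 1 155 0.62;0 0 0 0 1 155 0.62;0 0 0 0 1 155 0.62;0 0 0 0 1 155 0.62' 20
python3 - <<'E'
from h import *
snap("w2")
E
```

```text
time: 4.1
tcp_pos: [0.4658, -0.037, 0.1391]
tool_rot: [0.0, 0.087, 0.996, 0.0]
wrist_force: [-0.3, 0.0, 0.2]
width: 0.0162
gripper_force: 0.0
t 4.1 tcp [ 0.4658 -0.037   0.1391] yang 79.97 tilt [-4.e-04  1.e-04 -1.e+00] q [-0.079  0.261 -0.438  0.871  0.     0.096] w 0.016243710581501626
```

View pics/w2.png

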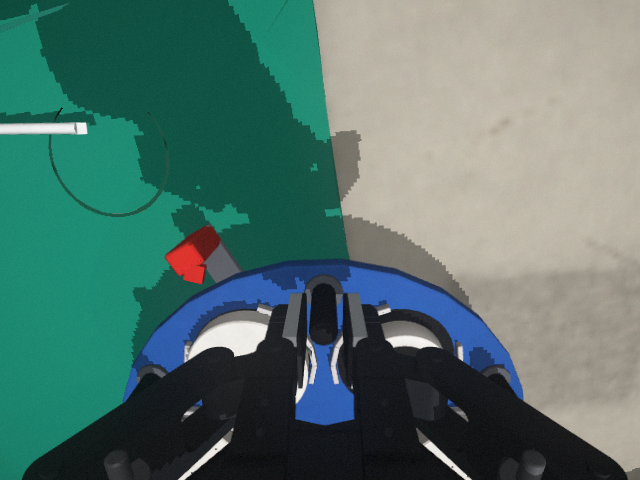

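The post stands between the fingers at (323,310). Now I'll index clockwise.

```bash
python3 -m jog '0 0 3 0 6 0 0.62;0 0 6 -1 12 0 0.62;0 0 9 -1 18 0 0.62;0 0 12 -2 23 0 0.62;0 0 15 -4 29 0 0.62;0 0 18 -5 35 0 0.62;0 0 21 -7 40 0 0.62;0 0 24 -10 46 0 0.62;0 0 27 -12 51 0 0.62;0 0 30 -15 56 0 0.62;0 0 33 -18 61 0 0.62;0 0 36 -21 66 0 0.62;0 0 39 -25 71 0 0.62;0 0 42 -29 75 0 0.62;0 0 45 -33 79 0 0.62;0 0 48 -37 83 0 0.62;0 0 51 -42 87 0 0.62;0 0 54 -46 91 0 0.62;0 0 57 -51 94 0 0.62;0 0 60 -56 97 0 0.62'
python3 - <<'E'
from h import *
ci,im,d,p,R=snap("w3");print("axis in tool",R.T@(np.array([.5752,-.0570,.044])-p)*1e3)
E
```

```text
time: 6.15
tcp_pos: [0.5381, 0.049, 0.139]
tool_rot: [0.0, 0.575, 0.818, 0.0]
wrist_force: [0.5, -0.4, 0.6]
width: 0.0161
gripper_force: 0.0
t 6.15 tcp [0.5381 0.049  0.139 ] yang 19.85 tilt [ 1.e-04  4.e-04 -1.e+00] q [ 0.091  0.371 -0.269  0.93   0.     1.315] w 0.01614680367555347
axis in tool [-112.25031125   -1.1546304    94.97387673]
```

View pics/w3.png

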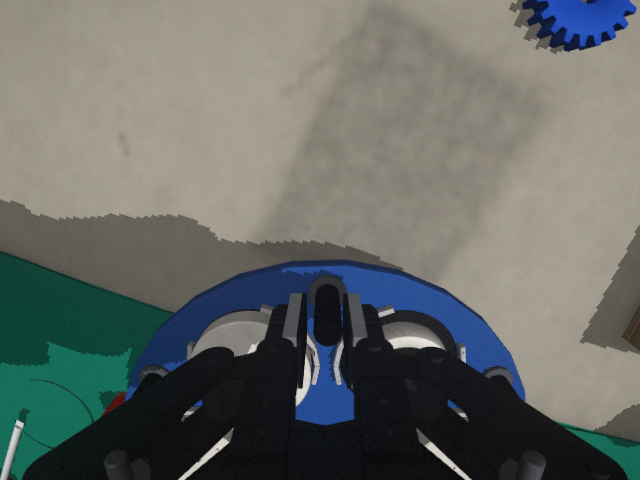

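The post at (327,312) followed the fingers for 60°. One more station to go.

```bash
python3 -m jog '0 0 3 0 6 0 0.62;0 0 6 -1 12 0 0.62;0 0 9 -1 18 0 0.62;0 0 12 -2 23 0 0.62;0 0 15 -4 29 0 0.62;0 0 18 -5 35 0 0.62;0 0 21 -7 40 0 0.62;0 0 24 -10 46 0 0.62;0 0 27 -12 51 0 0.62;0 0 30 -15 56 0 0.62;0 0 33 -18 61 0 0.62;0 0 36 -21 66 0 0.62;0 0 39 -25 71 0 0.62;0 0 42 -29 75 0 0.62;0 0 45 -33 79 0 0.62;0 0 48 -37 83 0 0.62;0 0 51 -42 87 0 0.62;0 0 54 -46 91 0 0.62;0 0 57 -51 94 0 0.62;0 0 60 -56 96 0 0.62'
python3 -m jog '0 0 0 0 0 0 0.35;0 0 0 0 0 0 0.35;0 0 0 0 0 -10 0.35;0 0 0 0 0 -30 0.35;0 0 0 0 0 -60 0.35;0 0 0 0 0 -100 0.35;0 0 0 0 0 -150 0.35;0 0 0 0 0 -150 -0.5'
python3 - <<'E'
from h import *
ci=camera_info("top");im,_=get_image("top")
cv2.imwrite("pics/top1.png",cv2.resize(im[130:330,160:460,::-1],(800,533),interpolation=cv2.INTER_CUBIC))
print(pose()[1])
E
```

```text
time: 8.2
tcp_pos: [0.6474, 0.0287, 0.1389]
tool_rot: [0.0, 0.907, 0.422, 0.0]
wrist_force: [0.2, 0.1, -0.2]
width: 0.0162
gripper_force: 0.0
time: 9.0
tcp_pos: [0.6488, 0.0292, 0.2971]
tool_rot: [0.002, 0.906, 0.423, 0.005]
wrist_force: [0.3, 0.3, -0.2]
width: 0.0412
gripper_force: 0.0
[0.64813546 0.02923247 0.29380312]
```

View pics/top1.png

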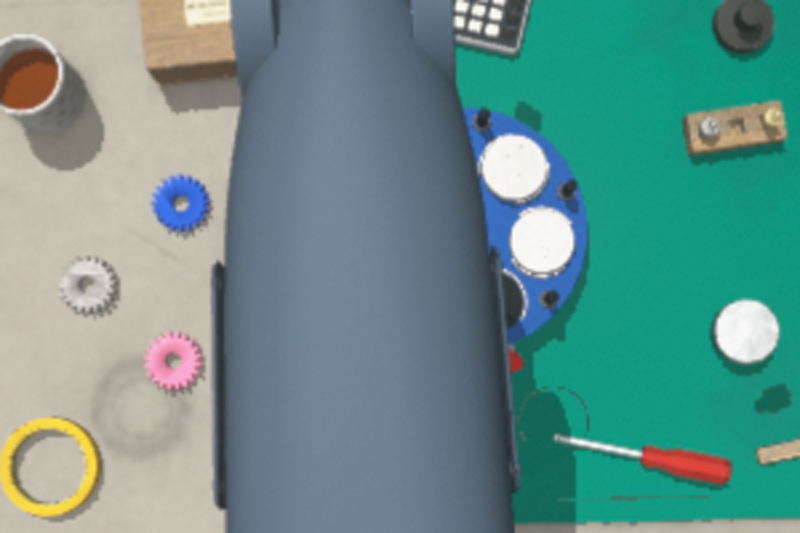

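The black nest now stands at the pointer, crop (512,300) beside (515,360), partly hidden by the arm; I'll check it again from near. Now to the gear.

```bash
python3 -m jog '0 0 -8 20 -38 0 -1;0 0 -16 40 -76 0 -1;0 0 -24 60 -114 0 -1;0 0 -32 80 -152 10 -1;0 0 -40 100 -190 20 -1;0 0 -48 120 -228 30 -1;0 0 -56 140 -266 40 -1;0 0 -60 154 -289 40 -1;0 0 -60 154 -289 40 -1;0 0 -60 154 -289 40 -1;0 0 -60 154 -289 40 -1'
python3 - <<'E'
from h import *
ci,im,d,p,R=snap("w4")
for o in outline_of("gear","wrist")[:4]:
    m=o["pixels"];u=o["location"];X=on_plane(ci,u,.0135)
    yy,xx=np.nonzero(m);(c,r)=cv2.minEnclosingCircle(np.c_[xx,yy].astype(np.float32))
    Y=on_plane(ci,c,.0135);print(round(o["p"],2),u,c,r,im[m].mean(0).round(),X.round(4),Y.round(4),"tool mm",(R.T@(Y-p)*1e3).round(1))
E
```

```text
time: 10.15
tcp_pos: [0.525, 0.3319, 0.2489]
tool_rot: [-0.0, 0.574, 0.819, -0.0]
wrist_force: [0.1, -0.2, -0.2]
width: 0.0854
gripper_force: 0.0
t 10.15 tcp [0.525  0.3319 0.2489] yang 19.9 tilt [-3.e-04 -4.e-04 -1.e+00] q [ 0.564  0.424  0.12   1.267 -0.     1.787] w 0.08542654404826293
0.97 [370.5, 329.0] (373.6310729980469, 331.5865478515625) 29.8956356048584 [ 32.  56. 126.] [0.6065 0.2426 0.0135] [0.6105 0.2409 0.0135] tool mm [-114.6   49.6  235.4]
0.88 [217.3, 269.2] (215.86376953125, 273.9566650390625) 32.75099182128906 [157.  85. 104.] [0.4484 0.2531 0.0135] [0.4484 0.2479 0.0135] tool mm [ -52.8 -100.5  235.4]
0.6 [325.4, 221.1] (327.5509948730469, 215.5996551513672) 34.075103759765625 [125. 121. 115.] [0.5272 0.3306 0.0135] [0.5273 0.336  0.0135] tool mm [  3.1   3.7 235.4]
```

View pics/w4.png

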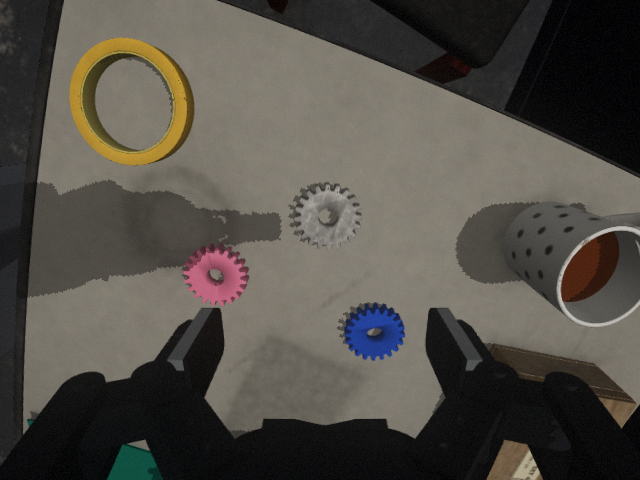

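Three gears show: pink (216,274), blue (373,331) and steel (326,214). The steel one is the gear, and this view confirms it. Before descending I'll check where the fingertips stand when open and when nearly shut.

```bash
python3 - <<'E'
from h import *
s,p,R=pose();ci=camera_info("wrist");Rc=np.array(ci["R"]);o=-Rc.T@np.array(ci["t"])
for n,pts in {"w4":[(212,312),(437,312),(220,312),(430,312)],"w2":[(301,296),(352,296)]}.items():
    d=np.load(n+"_d.npy")
    for u in pts:
        z=d[u[1],u[0]];X=o+Rc.T@(ray(ci,u)*z);print(n,u,z,(R.T@(X-p)*1e3).round(1))
d=np.load("w4_d.npy");print("bench/gear depth z", [ (o+Rc.T@(ray(ci,u)*d[u[1],u[0]])).round(4) for u in [(326,214),(340,225),(280,150),(315,200)]])
print("hole",(R.T@(on_plane(ci,(326.5,214),.0135)-p)*1e3).round(1))
E
```

```text
w4 (212, 312) 0.13788562 [ 10.7 -43.1  52.5]
w4 (437, 312) 0.13771379 [10.8 44.6 52.3]
w4 (220, 312) 0.14403893 [  7.6 -41.8  58. ]
w4 (430, 312) 0.14446828 [ 7.4 43.8 58.3]
w2 (301, 296) 0.15029 [11.1 -9.1 65.7]
w2 (352, 296) 0.15067914 [10.9 12.4 66. ]
bench/gear depth z [array([ 5.272e-01,  3.334e-01, -4.000e-04]), array([0.5409, 0.3317, 0.0146]), array([0.4699, 0.3741, 0.0013]), array([0.5126, 0.3455, 0.0151])]
hole [  4.5   2.8 235.5]
```

```bash
python3 -m jog '0 0 0 4 3 45 -1;0 0 0 4 3 90 -1;0 0 0 4 3 130 -1;0 0 0 4 3 155 -1;0 0 0 4 3 170 -1;0 0 0 4 3 178 -1;0 0 0 4 3 178 -1;0 0 0 4 3 178 0.0;0 0 0 4 3 178 0.5;0 0 0 4 3 178 0.5;0 0 0 4 3 178 0.5;0 0 0 4 3 178 0.5;0 0 0 4 3 178 0.5;0 0 0 4 3 178 0.5' 50
python3 -c "
from h import *
snap('w5')"
```

```text
time: 11.65
tcp_pos: [0.5269, 0.3377, 0.0728]
tool_rot: [0.001, 0.574, 0.819, 0.001]
wrist_force: [-1.0, -1.4, 6.4]
width: 0.057
gripper_force: 52.6
t 11.65 tcp [0.5269 0.3377 0.0728] yang 19.96 tilt [ 2.0e-04  2.4e-03 -1.0e+00] q [ 0.57   0.561 -0.133  0.875 -0.     1.792] w 0.05703949234087218
```

View pics/w5.png

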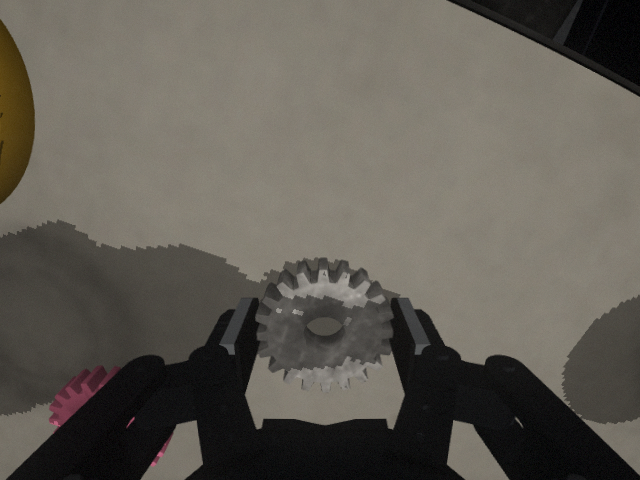

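The gear is held evenly, with its bore at (324,326). Lift, then carry it to a view pose beside the nest.

```bash
python3 -m jog '0 0 0 0 0 -10 0.5;0 0 0 0 0 -30 0.5;0 0 0 0 0 -60 0.5;0 0 0 0 0 -100 0.5;0 0 0 0 0 -150 0.5;0 0 0 -35 -13 -150 0.5;0 0 0 -70 -26 -150 0.5;0 0 0 -105 -39 -150 0.5;0 0 0 -140 -52 -150 0.5;0 0 0 -175 -65 -150 0.5;0 0 0 -210 -78 -150 0.5;0 0 0 -245 -91 -150 0.5;0 0 0 -280 -104 -150 0.5;0 0 0 -315 -117 -150 0.5;0 0 0 -350 -130 -150 0.5;0 0 0 -385 -143 -150 0.5;0 0 0 -420 -156 -150 0.5;0 0 0 -445 -165 -150 0.5;0 0 0 -458 -170 -150 0.5;0 0 0 -458 -170 -150 0.5'
python3 -m jog '0 0 0 0 0 0 0.5;0 0 0 0 0 0 0.5'
python3 -c "
from h import *
snap('w6')"
```

```text
time: 13.7
tcp_pos: [0.5229, -0.1524, 0.2215]
tool_rot: [0.0, 0.575, 0.818, 0.0]
wrist_force: [0.3, -0.0, -2.8]
width: 0.0568
gripper_force: 54.2
time: 13.9
tcp_pos: [0.523, -0.15, 0.2211]
tool_rot: [-0.0, 0.573, 0.819, 0.0]
wrist_force: [0.5, 0.8, -1.6]
width: 0.057
gripper_force: 54.2
t 13.9 tcp [ 0.523  -0.15    0.2211] yang 20.03 tilt [ 4.e-04  2.e-04 -1.e+00] q [-0.279  0.311 -0.129  1.131  0.     0.942] w 0.05695485441109241
```

View pics/w6.png

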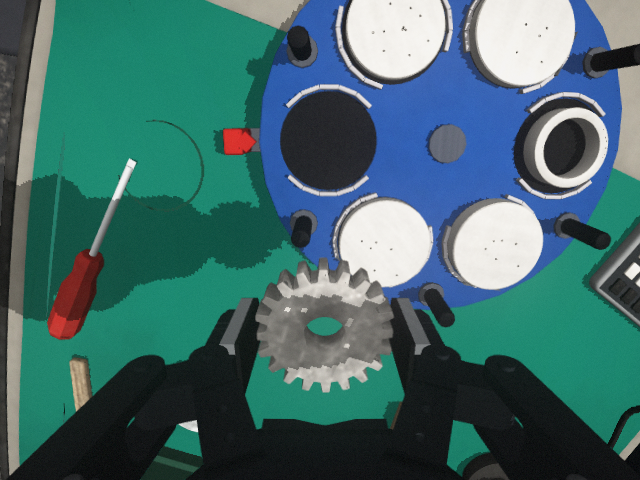

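The empty nest at (328,141) lines up with the pointer at (250,142) and the hub at (448,144), so the table is home. The gear's bore in hand is at (324,326). I'll measure the shift needed.

```bash
python3 - <<'E'
from h import *
s,p,R=pose();ci=camera_info("wrist");im=cv2.imread("pics/w6.png")
T=lambda X:(R.T@(X-p)*1e3).round(1)
g=(im.max(2)<60).astype(np.uint8);n,l,st,c=cv2.connectedComponentsWithStats(g);k=l[141,328]
yy,xx=np.nonzero(l==k);e=cv2.fitEllipse(cv2.convexHull(np.c_[xx,yy].astype(np.int32)));print("nest",st[k],e)
N=on_plane(ci,e[0],.044);H=on_plane(ci,(447.5,144),.047)
print("nest",N,T(N),"hub",H,T(H),"dist",np.linalg.norm((N-H)[:2]))
v=(N-H);print("nest angle",np.degrees(np.arctan2(v[1],v[0])))
Pt=on_plane(ci,(254,142),.038);v=Pt-H;print("pointer angle",np.degrees(np.arctan2(v[1],v[0])),np.linalg.norm(v[:2]))
# gear rim ellipse, top face: bright pixels between the fingers
roi=np.zeros(im.shape[:2],np.uint8);roi[250:395,258:392]=1
hsv=cv2.cvtColor(im,cv2.COLOR_BGR2HSV);m=((hsv[:,:,1]<45)&(hsv[:,:,2]>75)).astype(np.uint8)*roi
n,l,st,c=cv2.connectedComponentsWithStats(m);k=1+st[1:,4].argmax()
yy,xx=np.nonzero(l==k);h=cv2.convexHull(np.c_[xx,yy].astype(np.int32));eg=cv2.fitEllipse(h);print("gear",eg)
d=np.load("w6_d.npy");o=-np.array(ci["R"]).T@np.array(ci["t"])
Rc=np.array(ci["R"])
zs=[T(o+Rc.T@(ray(ci,u)*d[u[1],u[0]])) for u in [(285,320),(360,330),(325,360),(320,290)]];print(zs)
zt=p[2]-np.median([z[2] for z in zs])/1e3
print("gear centre tool",T(on_plane(ci,eg[0],zt)),"bore",T(on_plane(ci,(324,326),zt)))
Rv,r=[],[]
E
```

```text
nest [ 281   92   95   97 7329] ((327.9834899902344, 139.93389892578125), (95.00133514404297, 98.03778076171875), 6.819791793823242)
nest [ 0.5020292  -0.08297447  0.044     ] [ 70.    3.2 177.1] hub [ 0.57779751 -0.05739651  0.047     ] [ 68.1  83.2 174.1] dist 0.07996918426025813
nest angle -161.34628094156304
pointer angle -160.17513652803413 0.1307945847664801
gear ((334.10662841796875, 317.4234313964844), (136.03746032714844, 168.13555908203125), 54.55223846435547)
[array([  3.1, -15.6,  59.6]), array([-0.9, 15.4, 58.4]), array([-16.5,   1. ,  59.4]), array([17.1, -1. , 59. ])]
gear centre tool [ 4.5  4.7 59.2] bore [ 0.5  0.5 59.2]
```

```bash
python3 -m jog '0 0 0 25 1 0 0.5;0 0 0 50 2 0 0.5;0 0 0 65 3 0 0.5;0 0 0 70 3 20 0.5;0 0 0 70 3 50 0.5;0 0 0 70 3 75 0.5;0 0 0 70 3 85 0.5;0 0 0 70 3 85 0.5;0 0 0 70 3 85 0.5;0 0 0 70 3 85 0.5'
python3 - <<'E'
from h import *
ci,im,d,p,R=snap("w7")
T=lambda X:(R.T@(X-p)*1e3).round(1)
print("nest-gear error, tool", (T(np.array([.50203,-.08297,.044]))-[.5,.5,73.1]).round(1))
E
```

```text
time: 14.95
tcp_pos: [0.5027, -0.0843, 0.1371]
tool_rot: [0.001, 0.574, 0.819, 0.0]
wrist_force: [-0.1, -0.3, -2.5]
width: 0.0567
gripper_force: 54.2
t 14.95 tcp [ 0.5027 -0.0843  0.1371] yang 19.97 tilt [-9.0e-04  1.8e-03 -1.0e+00] q [-0.166  0.326 -0.346  0.896  0.     1.056] w 0.05672432696801313
nest-gear error, tool [ 1.1 -0.9 20. ]
```

```bash
python3 -m jog '0 0 0 1 -1 4 0.5;0 0 0 1 -1 8 0.5;0 0 0 1 -1 11 0.5;0 0 0 1 -1 13 0.5;0 0 0 1 -1 14 0.5;0 0 0 1 -1 15 0.5;0 0 0 1 -1 16 0.5;0 0 0 1 -1 17 0.5;0 0 0 1 -1 17 0.5'
python3 -c "
from h import *
ci,im,d,p,R=snap('w8')
print((R.T@(np.array([.50203,-.08297,.044])-p)*1e3-[.5,.5,73.1]).round(1))"
```

```text
time: 15.9
tcp_pos: [0.5006, -0.0836, 0.1188]
tool_rot: [-0.0, 0.574, 0.819, 0.0]
wrist_force: [-0.2, 0.0, -1.9]
width: 0.0569
gripper_force: 54.2
t 15.9 tcp [ 0.5006 -0.0836  0.1188] yang 19.97 tilt [ 2.e-04 -1.e-04 -1.e+00] q [-0.165  0.344 -0.375  0.852  0.     1.057] w 0.05692870188490442
[-0.4  1.1  1.7]
```

It is below the fence tops with no contact, so the gear is inside the nest. About 1.7 mm remains.

```bash
python3 -m jog '0 0 0 0 1 0.5 0.5;0 0 0 0 1 1 0.5;0 0 0 0 1 1 0.5;0 0 0 0 1 1 0.5'; python3 -m jog '0 0 0 0 0 0.3 0.5;0 0 0 0 0 0.6 0.5;0 0 0 0 0 0.6 0.5'
```

```text
time: 16.35
tcp_pos: [0.5015, -0.0832, 0.1179]
tool_rot: [-0.0, 0.574, 0.819, 0.0]
wrist_force: [0.2, 0.5, -1.4]
width: 0.0572
gripper_force: 54.2
time: 16.65
tcp_pos: [0.5015, -0.0832, 0.1173]
tool_rot: [-0.0, 0.574, 0.819, 0.0]
wrist_force: [-0.6, -0.2, -2.0]
width: 0.0569
gripper_force: 54.2
```

```bash
for i in 1 2 3 4; do python3 -m jog '0 0 0 0 0 0.2 0.5;0 0 0 0 0 0.4 0.5;0 0 0 0 0 0.4 0.5' | grep -E "tcp|force: \["; done
```

```text
tcp_pos: [0.5016, -0.0832, 0.1169]
wrist_force: [-0.3, -0.7, -1.8]
tcp_pos: [0.5016, -0.0833, 0.1168]
wrist_force: [-1.2, -0.6, 3.6]
tcp_pos: [0.5016, -0.0833, 0.1168]
wrist_force: [-4.4, -0.1, 9.2]
tcp_pos: [0.5016, -0.0833, 0.1167]
wrist_force: [-4.9, -0.2, 13.6]
```

It is seated, with contact at TCP z = 0.1168. Relax the push, open partway, and retreat straight up.

```bash
python3 -m jog '0 0 0 0 0 -0.4 0.5;0 0 0 0 0 -0.8 0.5;0 0 0 0 0 -0.8 0.2;0 0 0 0 0 -0.8 -0.4;0 0 0 0 0 -0.8 -0.5;0 0 0 0 0 -0.8 -0.7;0 0 0 0 0 -0.8 -0.7;0 0 0 0 0 -0.8 -0.7;0 0 0 0 0 -5 -0.7;0 0 0 0 0 -15 -0.7;0 0 0 0 0 -40 -0.7;0 0 0 0 0 -80 -0.7;0 0 0 0 0 -100 -0.7;0 0 0 -40 0 -105 -0.7;0 0 0 -70 0 -105 -0.7;0 0 0 -70 0 -105 -0.7;0 0 0 -70 0 -105 -0.7;0 0 0 -70 0 -105 -0.7'
python3 - <<'E'
from h import *
ci,im,d,p,R=snap("w9");T=lambda X:(R.T@(X-p)*1e3).round(1)
for o in outline_of("gear","wrist")[:3]:
    u=o["location"];X=on_plane(ci,u,.056);print(round(o["p"],2),u,X,T(X))
Rc=np.array(ci["R"]);oo=-Rc.T@np.array(ci["t"])
q=[]
for a in range(0,360,20):
    X=np.array([.502+.018*np.cos(np.radians(a)),-.083+.018*np.sin(np.radians(a)),.058])
    u=proj(ci,X).round().astype(int);Y=oo+Rc.T@(ray(ci,u)*d[u[1],u[0]]);q.append(Y)
q=np.array(q);A=np.c_[q[:,:2]-q[:,:2].mean(0),np.ones(len(q))];s=np.linalg.lstsq(A,q[:,2],rcond=None)[0]
print("top plane slope deg",np.degrees(s[:2]),"height",s[2],"resid",(A@s-q[:,2]).std())
a=im[:330,150:550,::-1];cv2.imwrite("pics/fin.png",cv2.resize(a,(727,600),interpolation=cv2.INTER_CUBIC))
E
```

```text
time: 19.65
tcp_pos: [0.525, -0.1485, 0.2209]
tool_rot: [-0.0, 0.574, 0.819, 0.0]
wrist_force: [0.2, -0.3, 0.7]
width: 0.0725
gripper_force: 0.0
t 19.65 tcp [ 0.525  -0.1485  0.2209] yang 19.98 tilt [ 5.e-04 -3.e-04 -1.e+00] q [-0.276  0.314 -0.125  1.132  0.     0.946] w 0.07253682536284191
0.87 [320.7, 135.6] [ 0.49845055 -0.08014686  0.056     ] [ 73.2  -1.5 164.9]
top plane slope deg [-0.51295918 -0.66556512] height 0.05794656006477323 resid 0.00046575338186005124
```

View pics/fin.png

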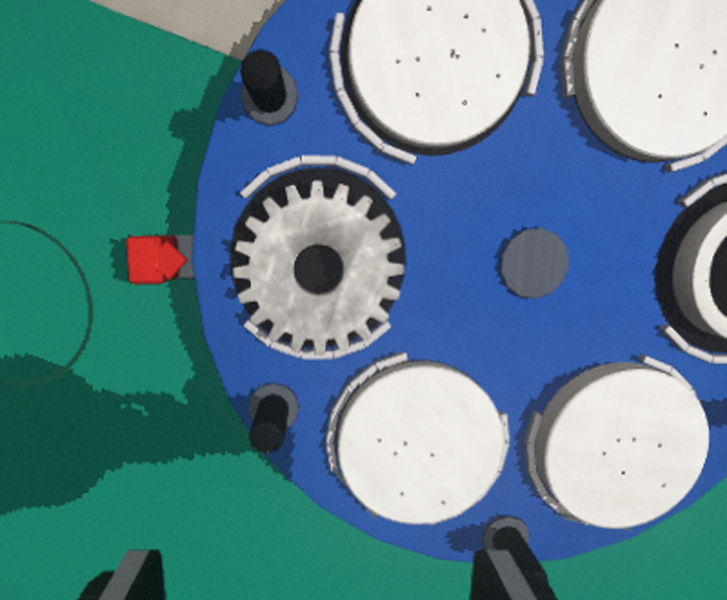

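Crop view: the gear at (319,269) lies within the black nest, in line with the pointer (150,259) and the hub (535,262). It looks slightly nearer the lower fence, so I'll check that it is really inside and flat.

```bash
python3 - <<'E'
from h import *
ci=camera_info("wrist");s,p,R=pose();Rc=np.array(ci["R"]);oo=-Rc.T@np.array(ci["t"]);d=np.load("w9_d.npy")
B=on_plane(ci,(150+319/1.8175,269/1.8182),.058);H=on_plane(ci,(150+535/1.8175,262/1.8182),.047)
b=R.T@(B-p)*1e3;h=R.T@(H-p)*1e3
print("gear",B,"hub",H,"gear-hub tool mm",(b-h).round(1),"cam tool",(R.T@(oo-p)*1e3).round(1))
# height profile along tool x through gear centre
for x in range(-46,47,4):
    out=[]
    for y in (-6,6):
        X=B+R@np.array([x,y,0])/1e3
        z=.058 if abs(x)<30 else .046
        X[2]=z;u=proj(ci,X).round().astype(int);Y=oo+Rc.T@(ray(ci,u)*d[u[1],u[0]]);out.append(round(Y[2]*1e3,1))
    print(x,out,end=" | ")
E
```

```text
gear [ 0.50398181 -0.08600729  0.058     ] hub [ 0.57781462 -0.05660526  0.047     ] gear-hub tool mm [ -2.4 -79.4 -11. ] cam tool [ 80.1   0.5 -69.9]
-46 [np.float64(43.9), np.float64(43.7)] | -42 [np.float64(43.7), np.float64(42.8)] | -38 [np.float64(44.8), np.float64(43.4)] | -34 [np.float64(44.6), np.float64(42.8)] | -30 [np.float64(44.1), np.float64(45.1)] | -26 [np.float64(56.8), np.float64(44.7)] | -22 [np.float64(57.5), np.float64(56.8)] | -18 [np.float64(57.7), np.float64(58.8)] | -14 [np.float64(57.0), np.float64(58.6)] | -10 [np.float64(57.9), np.float64(58.0)] | -6 [np.float64(47.0), np.float64(53.8)] | -2 [np.float64(46.1), np.float64(44.0)] | 2 [np.float64(45.3), np.float64(44.4)] | 6 [np.float64(42.6), np.float64(57.8)] | 10 [np.float64(58.1), np.float64(58.8)] | 14 [np.float64(58.6), np.float64(57.1)] | 18 [np.float64(56.4), np.float64(57.3)] | 22 [np.float64(58.2), np.float64(57.7)] | 26 [np.float64(45.6), np.float64(57.9)] | 30 [np.float64(45.1), np.float64(45.1)] | 34 [np.float64(44.1), np.float64(44.4)] | 38 [np.float64(48.9), np.float64(44.4)] | 42 [np.float64(43.9), np.float64(43.5)] | 46 [np.float64(44.8), np.float64(45.2)] |
```

```bash
python3 -c "
from plant import *
print(close_job())"
```

```text
the job is handed in; nothing more can be done
None
```

Job handed in: I turned the table two stations until it clicked home with the empty nest at the red pointer, then set the steel gear gently in that nest, flat and about 2 mm off centre but inside the fences; the arm never went near the tin.

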